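# Clip the red bottle opener onto the eye

### The arm

A 6-joint arm with a two-finger parallel gripper is mounted at the origin on a cart in front of the work surface, level with it; the furniture and walls round the work are solid. World frame = base frame: x ahead of the robot, y to its left, z up, the work surface at z = 0. Lengths are in m, angles in rad, forces in N, time in s.
With the tool pointing down it reaches from about 0.3 to 0.775 m from the base axis. Payload 14.6 kg.
Tool frame: the origin (TCP) lies midway between the tips of the shut fingers; the grasp point (between the pads) lies 19 mm behind it; z points along the fingers, y is the line along which they close (so a half turn about z gives the same grasp; the last joint's range is limited). The gripper opens to 94 mm and grips with 3 to 60 N. Pads are 16 mm wide; open, the fingers measure 119 mm over their backs; the gripper's body (75 mm by 177 mm) begins 78 mm behind the grasp point.
Start: joints at [1.233, 0.3, 1.521, -0, 1.321, -0.067], TCP at [0.147, 0.53, 0.205] pointing down, gripper open.
Joint ranges: [-3.03, 3.03], [-0.79, 2.21], [0.23, 2.52], [-1.04, 4.18], [0, 3.07], [-2.55, 2.55]. Speed limits (rad/s): [2.22, 2.22, 2.57, 3.14, 3.14, 3.14].

### API

Orientations are given as [roll, pitch, yaw] about the fixed x, y, z axes, in that order (R = Rz(yaw) Ry(pitch) Rx(roll)).
In Python, from station import ctrl gives the robot as it stands. The module is installed in compiled form; this text tells all that it offers.
- The arm moves only by the tool servo_tool, never from a script. Its argument "plan" is a list of rows, each a list of 7 numbers: the opening in per cent of the stroke, from 0 (shut) to 100 (fully open), then the shift along the tool's x, y, z in m, then the turn, a rotation vector about the tool's x, y, z in rad. A call has exactly 8 rows; each row shifts and turns the commanded pose from where the row before left it, along the tool's axes as they then stand; what a row does not reach is not made up. A row lasts 1/8 s, in which the tool goes at most 62.5 mm and 10.7 degrees, less where a joint would pass 70% of its speed; a pose out of reach is approached as far as the arm can. A call with a gripper value outside its range is refused whole. The fingers move at their own pace and stop on an object; "force" is the grip in N (left out, the last holds). Time passes only in rows, so rows that do not move let the fingers close, or fill a call up. It gives the time, the measured TCP pose, the force, the opening and the grip force at its end, in the units of the state.
- ctrl.get_obs(): the state, without advancing time (a new reading comes with each control period).
- ctrl.camera(name): name is "side" or "top"; returns a dict with "pixels" (480x640x3 uint8, red, green, blue), "z_map" (480x640 float32, m along the optical axis (not along the pixel's ray), 0 where there is no reading), "mtx" (3x3 intrinsics, pixels), "pose" (4x4, takes a point from camera to world coordinates). Camera axes: x right, y up, looking along -z (the intrinsics and any distortion apply to the point x, -y, -z); pixel columns grow to the right and rows downward; lengths in m; the calibration is good to about 2 mm. A picture is of the moment at which its call begins.
- ctrl.hand_in(): hands the job in; it is judged then, once.
The state is a dict: "time_s": time; "qpos": joint angles; "joint_vel": joint speeds; "tau": joint torques, N m; "ee_pos": TCP position; "eef_rot": TCP orientation; "force": force on the tool from outside, world axes, zero at the start; "moment": the same for the moment, N m; "grip_width": finger opening in m; "grip_force": force on a finger pad.
Only numpy, scipy, OpenCV 4.12 (cv2) and the standard library are available. Lean on these libraries where they do the work, as an engineer would, in place of code of your own. Each camera call takes 0.05 s, during which the arm holds its last target. There are 200 camera calls.

### The job

Two bottle openers with snap hooks lie on the worktop. Clip the one with the red grip onto the steel eye of the small wooden stand: press its sprung brass gate against the eye's upright bar so that the gate swings inward and lets the bar into the hook, see that the gate has sprung shut behind the bar, and let go so that the opener lies flat, linked to the eye. Leave the blue opener where it is.

Things in the scene. Friction and masses are not known exactly. Their poses are not given: they have to be found in the camera images.
- opener_red: Flat opener, 130 g; red grip 56x18x20 (x, y, z; mm), origin under its centre, z up, x from grip to snap hook, +y the gate's side. Take the grip from above across y. Opener ring at x -62 to -28. Hook: oblong loop of 10 mm rod centred at z 10, 52 wide, from x 29 to a round bow ending at x 112; clear inside x 39 to 102, y -16 to 17; nose ends at x 81 on the +y side.
- opener_red_gate (a joint): Brass gate, 8 mm thick: hinge at x 34, y 21 in the opener's frame, tip x 81. 0 = shut, grows inward to 0.9 rad; light spring, about 0.6 to 1.7 N near the tip. A bar meeting it from +y at x 60 to 75 presses it in; with the bar's centre at y about 0 (5 either way), draw the opener back (its -x) about 20 mm: the bar enters the bow (x 88), passes the tip, and the gate shuts.
- eye_bar (a point): Foot of the eye's upright bar (8 mm round), on its axis, 4 mm above the worktop on the fixed stand's 4 mm base plate (x -30 to 30, y -23 to 107). The bar rises to 55 mm above the worktop and bends along the point's +y into a dark wooden block (52x44, 64 high) whose near face is at y 57. 43 mm clear under the arm. z up. With its axes parallel to these, the opener clips on by moving along +y.
- opener_blue: The same opener with a blue grip, same frame; not to be moved. Behind the openers stands a dishwasher, 360 mm high, its front at world x = 0.61 m from y = 0.02 to 0.43 m: carry the opener past it in a straight line rather than a wide arc.

How it is judged:
By the outcome, as a careful person would: the job done as asked, in the order asked, and still so for the second after the job is handed in, with the robot touching nothing.
It also fails if it takes over 45 s, if anything falls off the work surface, if the arm or the gripper's body presses on something with over 40 N, if the wrist force passes 120 N, or if a joint passes its speed limit or range.

## Working session

There is one attempt and no reset: what is moved stays moved. The work goes in short steps, Python scripts to look and compute and a tool call to move; the robot and the scene stay as the last step left them, time stands still between calls to the robot, and variables do not carry over. Pictures are saved under pics/ and viewed, at most 10 in all, crops included, and the job is handed in when it is done.

Besides the shell and the picture viewer there is one more tool, called after "Request:" as name(argument=value, ...) on one line, values as JSON. servo_tool: Moves the arm, as the interface text tells. Its arguments: {"type":"object","properties":{"plan":{"type":"array","items":{"type":"array","items":{"type":"number"}}},"force":{"type":"number"}},"required":["plan"]}

```bash
mkdir -p pics; cat > h.py <<'E'
import numpy as np, cv2
from station import ctrl
from scipy.spatial.transform import Rotation as R
def world(c):
    K=np.array(c["mtx"]);z=c["z_map"].astype(float);v,u=np.mgrid[:480,:640]
    p=np.stack([(u-K[0,2])/K[0,0]*z,-(v-K[1,2])/K[1,1]*z,-z],-1)
    T=np.array(c["pose"]);return p@T[:3,:3].T+T[:3,3]
E
python3 - <<'E'
from h import *
o=ctrl.get_obs();print({k:np.round(v,3) for k,v in o.items()})
for n in("top","side"):
    c=ctrl.camera(n);cv2.imwrite(f"pics/{n}0.png",c["pixels"][:,:,::-1]);print(n,[k for k in c],np.round(c["mtx"],1),np.round(c["pose"],3))
    np.savez(f"{n}0.npz",**{k:c[k] for k in("pixels","z_map","mtx","pose")})
E
```

```text
{'time_s': np.float64(0.0), 'qpos': array([ 1.233,  0.3  ,  1.522, -0.   ,  1.321, -0.067]), 'joint_vel': array([-0.001, -0.001, -0.001,  0.002,  0.002, -0.   ]), 'tau': array([ 3.0000e-03, -5.3181e+01, -3.5273e+01,  7.1000e-02,  2.4000e-02,
       -0.0000e+00]), 'ee_pos': array([0.147, 0.53 , 0.205]), 'eef_rot': array([-3.14 , -0.   ,  2.871]), 'force': array([ 0.45 , -1.119,  0.725]), 'moment': array([ 0.007,  0.038, -0.018]), 'grip_force': np.float64(0.0), 'grip_width': np.float64(0.094)}
top ['pixels', 'z_map', 'mtx', 'pose'] [[433.2   0.  320.3]
 [  0.  433.2 246.9]
 [  0.    0.    1. ]] [[ 0.003  0.999 -0.052  0.431]
 [-1.     0.003 -0.003 -0.019]
 [-0.003  0.052  0.999  0.962]
 [ 0.     0.     0.     1.   ]]
side ['pixels', 'z_map', 'mtx', 'pose'] [[447.6   0.  317.5]
 [  0.  447.6 246.9]
 [  0.    0.    1. ]] [[ 0.981  0.108 -0.16   0.333]
 [-0.193  0.592 -0.782 -0.742]
 [ 0.011  0.799  0.602  0.627]
 [ 0.     0.     0.     1.   ]]
```

View pics/top0.png

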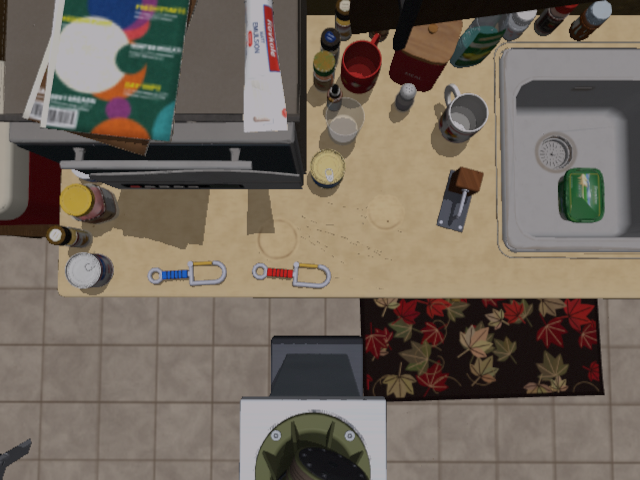

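View pics/side0.png

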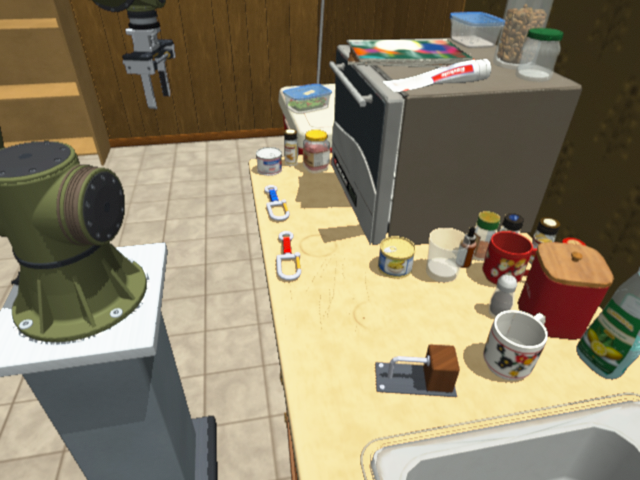

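The top view shows the red grip at (281,272) with its hook to the right and gate on the far side. The stand's block is at (465,180), and its eye bar is near (457,220). In the side view the arm at (410,360) runs to the block.

```bash
cat > m.py <<'E'
from h import *
import sys
def meas(c,show=True):
    W=world(c);p=c["pixels"].astype(int);r,g,b=p[...,0],p[...,1],p[...,2]
    return W,r,g,b
for n in("top","side"):
    c=np.load(f"{n}0.npz");W,r,g,b=meas(c);X,Y,Z=W[...,0],W[...,1],W[...,2]
    box=(X>.3)&(X<.45)&(Y>-.06)&(Y<.16)
    m=(r>130)&(g<60)&(b<60)&box&(Z<.04)
    q=W[m];print(n,"red",m.sum(),q.mean(0).round(4),q[:,2].min().round(3),q[:,2].max().round(3))
    a=box&(Z>.006)&(Z<.04);q=W[a][:,:2].astype(np.float32)
    print(" opener rect",cv2.minAreaRect(q))
    br=box&(Z>.005)&(r>130)&(b<70)&(g>80);q2=W[br];print(" gate",br.sum(),q2.mean(0).round(4) if br.sum() else 0)
    s=(X>.4)&(X<.65)&(Y>-.42)&(Y<-.24)
    pl=s&(Z<.012)&(Z>-.004)&(r<110)&(abs(r-b)<40);mk=cv2.morphologyEx(pl.astype(np.uint8),cv2.MORPH_OPEN,np.ones((3,3)))
    q=W[mk>0];print(" plate",len(q),q[:,2].mean().round(4),cv2.minAreaRect(q[:,:2].astype(np.float32)))
    t=s&(Z>.058)&(Z<.072)&(r>b+20);q=W[t];print(" block top",t.sum(),q[:,2].mean().round(4) if t.sum() else 0,cv2.minAreaRect(q[:,:2].astype(np.float32)) if t.sum() else 0)
    t=s&(Z>.015)&(Z<.06)&(abs(r-b)<25);q=W[t];print(" bar",t.sum(),q[np.argsort(q[:,0])][:60:5].round(3).tolist())
t=np.load("top0.npz")["pixels"][150:300,230:500,::-1];cv2.imwrite("pics/crop.png",cv2.resize(t,None,fx=2.9,fy=2.9,interpolation=cv2.INTER_CUBIC))
E
python3 m.py
```

```text
top red 142 [0.4234 0.0723 0.0213] -0.0 0.025
 opener rect ((0.41232720017433167, 0.047589778900146484), (0.07118907570838928, 0.2024347186088562), 3.0783605575561523)
 gate 51 [0.438  0.0122 0.1269]
 plate 874 0.0057 ((0.5764052271842957, -0.31506675481796265), (0.05997791141271591, 0.11368774622678757), 76.42623901367188)
 block top 526 0.0652 ((0.6211432814598083, -0.32765376567840576), (0.05258416011929512, 0.044283486902713776), 73.97602081298828)
 bar 320 [[0.541, -0.308, 0.02], [0.542, -0.305, 0.03], [0.543, -0.303, 0.02], [0.544, -0.304, 0.046], [0.546, -0.307, 0.052], [0.547, -0.304, 0.026], [0.548, -0.305, 0.015], [0.55, -0.305, 0.051], [0.554, -0.309, 0.057], [0.556, -0.309, 0.057], [0.558, -0.308, 0.056], [0.56, -0.308, 0.053]]
side red 90 [0.4261 0.0674 0.0195] 0.016 0.023
 opener rect ((0.425278902053833, 0.04600358009338379), (0.1711137890815735, 0.051330048590898514), 84.00019073486328)
 gate 28 [0.4402 0.0218 0.014 ]
 plate 1348 0.0039 ((0.5872013568878174, -0.3184332847595215), (0.05912395566701889, 0.12699110805988312), 75.19898986816406)
 block top 757 0.0632 ((0.6238647103309631, -0.32729774713516235), (0.05461686849594116, 0.044749077409505844), 73.84996795654297)
 bar 265 [[0.543, -0.306, 0.02], [0.544, -0.306, 0.033], [0.544, -0.308, 0.04], [0.545, -0.309, 0.016], [0.545, -0.308, 0.047], [0.546, -0.31, 0.02], [0.546, -0.311, 0.042], [0.547, -0.307, 0.049], [0.547, -0.309, 0.041], [0.548, -0.31, 0.047], [0.548, -0.307, 0.051], [0.549, -0.311, 0.05]]
```

View pics/crop.png

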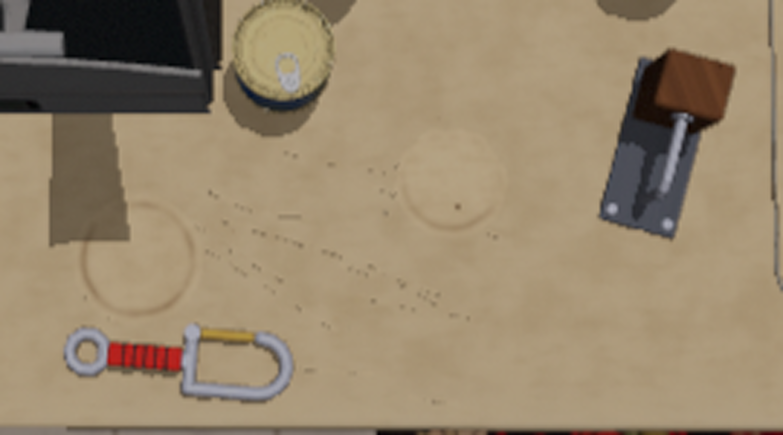

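Request:
servo_tool(plan=[[100, 0, 0, 0, 0, 0, 0.175], [100, 0, 0, 0, 0, 0, 0.175], [100, 0, 0, 0, 0, 0, 0.175], [100, 0, 0, 0, 0, 0, 0.175], [100, 0, 0, 0, 0, 0, 0.175], [100, 0, 0, 0, 0, 0, 0.175], [100, 0, 0, 0, 0, 0, 0.175], [100, 0, 0, 0, 0, 0, 0.175]], force=30)

```text
time_s: 1.1
ee_pos: [0.1471, 0.5298, 0.2051]
eef_rot: [-3.141, 0.001, 1.465]
force: [-0.3, 1.3, 0.1]
grip_width: 0.0939
grip_force: 0.0
```

```bash
cat >> h.py <<'E'
def go(x,y,z,yaw_deg):
    o=ctrl.get_obs();Rt=R.from_euler("xyz",o["eef_rot"]);Rg=R.from_euler("xyz",[np.pi,0,np.deg2rad(yaw_deg)])
    print("shift",Rt.inv().apply(np.array([x,y,z])-o["ee_pos"]).round(4),"turn",(Rt.inv()*Rg).as_rotvec().round(4),"ee",np.round(o["ee_pos"],4),np.round(o["eef_rot"],3),"t",round(float(o["time_s"]),2),"q",np.round(o["qpos"],2))
E
python3 -c "
from h import *
go(.425,.071,.12,84.3)"
```

```text
shift [-0.4268  0.3248  0.0853] turn [-0.0002  0.0007 -0.0063] ee [0.1471 0.5298 0.2051] [-3.141e+00  1.000e-03  1.465e+00] t 1.1 q [1.23 0.3  1.52 0.   1.32 1.34]
```

Request:
servo_tool(plan=[[100, -0.0267, 0.0203, 0.0053, 0, 0, 0], [100, -0.0267, 0.0203, 0.0053, 0, 0, 0], [100, -0.0267, 0.0203, 0.0053, 0, 0, 0], [100, -0.0267, 0.0203, 0.0053, 0, 0, 0], [100, -0.0267, 0.0203, 0.0053, 0, 0, 0], [100, -0.0267, 0.0203, 0.0053, 0, 0, 0], [100, -0.0267, 0.0203, 0.0053, 0, 0, 0], [100, -0.0267, 0.0203, 0.0053, 0, 0, 0]])

```text
time_s: 2.1
ee_pos: [0.2877, 0.3001, 0.1627]
eef_rot: [-3.141, 0.0, 1.471]
force: [0.9, 0.5, 0.2]
grip_width: 0.0941
grip_force: 0.0
```

Request:
servo_tool(plan=[[100, -0.0267, 0.0203, 0.0053, 0, 0, 0], [100, -0.0267, 0.0203, 0.0053, 0, 0, 0], [100, -0.0267, 0.0203, 0.0053, 0, 0, 0], [100, -0.0267, 0.0203, 0.0053, 0, 0, 0], [100, -0.0267, 0.0203, 0.0053, 0, 0, 0], [100, -0.0267, 0.0203, 0.0053, 0, 0, 0], [100, -0.0267, 0.0203, 0.0053, 0, 0, 0], [100, -0.0267, 0.0203, 0.0053, 0, 0, -0.006]])

```text
time_s: 3.1
ee_pos: [0.428, 0.0714, 0.1203]
eef_rot: [-3.141, 0.0, 1.477]
force: [-0.4, 1.2, -0.6]
grip_width: 0.0939
grip_force: 0.0
```

```bash
python3 - <<'E'
from h import *
go(.425,.071,.003,84.3)
c=ctrl.camera("side");W=world(c);p=c["pixels"].astype(int);r,g,b=p[...,0],p[...,1],p[...,2]
m=(r>130)&(g<60)&(b<60)&(W[...,0]<.46)&(W[...,0]>.38)&(W[...,2]<.04)
print(m.sum(),W[m].mean(0),W[m].min(0),W[m].max(0))
cv2.imwrite("pics/s1.png",cv2.resize(c["pixels"][120:320,180:400,::-1],None,fx=2.8,fy=2.8))
E
```

```text
shift [-0.0007 -0.0029  0.1173] turn [-0.0003  0.0001  0.0055] ee [0.428  0.0714 0.1203] [-3.141  0.     1.477] t 3.1 q [ 0.08  0.14  1.93 -0.    1.07  0.17]
87 [0.42640297 0.06667488 0.01948768] [0.41794871 0.04411878 0.01594701] [0.43353763 0.09596806 0.02204135]
```

View pics/s1.png

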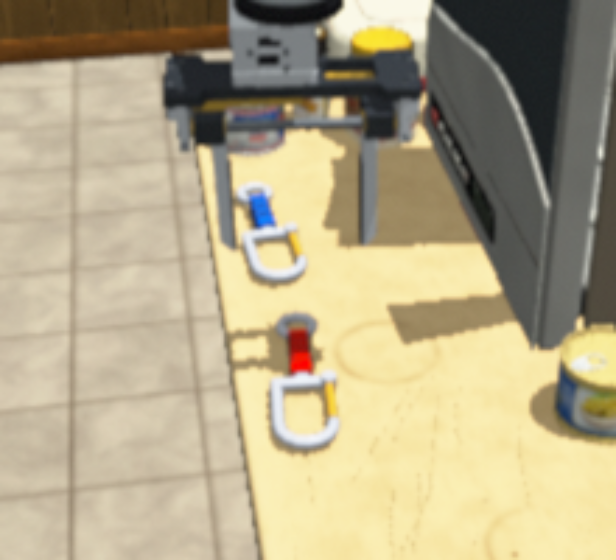

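The gripper stands above the red opener, with its fingers at crop (228,240) and (370,240). They straddle the red grip at (300,350), so the fit is fine for a descent.

Request:
servo_tool(plan=[[100, -0.001, -0.002, 0.018, 0, 0, 0.005], [100, 0, 0, 0.02, 0, 0, 0], [100, 0, 0, 0.02, 0, 0, 0], [100, 0, 0, 0.02, 0, 0, 0], [100, 0, 0, 0.018, 0, 0, 0], [100, 0, 0, 0.012, 0, 0, 0], [100, 0, 0, 0.009, 0, 0, 0], [60, 0, 0, 0, 0, 0, 0]])

```text
time_s: 4.15
ee_pos: [0.4254, 0.0716, 0.0034]
eef_rot: [-3.141, 0.0, 1.472]
force: [-0.3, -0.0, 0.2]
grip_width: 0.0872
grip_force: 0.0
```

Request:
servo_tool(plan=[[0, 0, 0, 0, 0, 0, 0], [0, 0, 0, 0, 0, 0, 0], [0, 0, 0, 0, 0, 0, 0], [0, 0, 0, 0, 0, 0, 0], [0, 0, 0, 0, 0, 0, 0], [0, 0, 0, 0, 0, 0, 0], [0, 0, 0, 0, 0, 0, 0], [0, 0, 0, 0, 0, 0, 0]], force=30)

```text
time_s: 5.15
ee_pos: [0.4256, 0.0716, 0.0037]
eef_rot: [3.142, -0.0, 1.472]
force: [-0.1, -0.2, 1.0]
grip_width: 0.0176
grip_force: 29.9
```

Request:
servo_tool(plan=[[0, 0, 0, -0.01, 0, 0, 0], [0, 0, 0, -0.015, 0, 0, 0], [0, 0, 0, -0.015, 0, 0, 0], [0, 0, 0, 0, 0, 0, 0.06], [0, 0, 0, 0, 0, 0, 0.06], [0, 0, 0, 0, 0, 0, 0.056], [0, 0, 0, 0, 0, 0, 0], [0, 0, 0, 0, 0, 0, 0]])

```text
time_s: 6.15
ee_pos: [0.4257, 0.0717, 0.0441]
eef_rot: [3.141, -0.0, 1.297]
force: [0.3, 0.2, -2.1]
grip_width: 0.0174
grip_force: 29.9
```

```bash
python3 -c "
from h import *
go(.507,-.224,.030,74.2)"
```

```text
shift [-0.2627  0.1582  0.0141] turn [ 0.0004 -0.0002  0.002 ] ee [0.4257 0.0717 0.0441] [ 3.141 -0.     1.297] t 6.15 q [ 0.08  0.26  2.   -0.    0.88  0.36]
```

Request:
servo_tool(plan=[[0, -0.012, 0.007, 0, 0, 0, 0.002], [0, -0.022, 0.0132, 0, 0, 0, 0], [0, -0.025, 0.015, 0, 0, 0, 0], [0, -0.025, 0.015, 0, 0, 0, 0], [0, -0.025, 0.015, 0, 0, 0, 0], [0, -0.025, 0.015, 0, 0, 0, 0], [0, -0.025, 0.015, 0, 0, 0, 0], [0, -0.025, 0.015, 0, 0, 0, 0]])

```text
time_s: 7.15
ee_pos: [0.4813, -0.1373, 0.0436]
eef_rot: [-3.141, 0.0, 1.294]
force: [-0.2, 0.3, -1.1]
grip_width: 0.0181
grip_force: 30.0
```

Request:
servo_tool(plan=[[0, -0.022, 0.014, 0.003, 0, 0, 0], [0, -0.02, 0.012, 0.004, 0, 0, 0], [0, -0.017, 0.01, 0.004, 0, 0, 0], [0, -0.012, 0.007, 0.003, 0, 0, 0], [0, -0.008, 0.005, 0, 0, 0, 0], [0, 0, 0, 0, 0, 0, 0], [0, 0, 0, 0, 0, 0, 0], [0, 0, 0, 0, 0, 0, 0]])

```text
time_s: 8.15
ee_pos: [0.5059, -0.2242, 0.0298]
eef_rot: [3.141, -0.0, 1.294]
force: [-0.0, -1.1, -1.0]
grip_width: 0.0178
grip_force: 29.9
```

```bash
cat > look.py <<'E'
from h import *
import sys
go(.507,-.224,.030,74.2)
for n,(r0,r1,c0,c1) in dict(top=(150,290,380,520),side=(300,440,310,470)).items():
    c=ctrl.camera(n);np.savez(f"{n}_{sys.argv[1]}.npz",**{k:c[k] for k in("pixels","z_map","mtx","pose")})
    im=cv2.resize(c["pixels"][r0:r1,c0:c1,::-1],(400,400*(r1-r0)//(c1-c0)),interpolation=cv2.INTER_CUBIC)
    ims=(ims+[im]) if n=="side" else [im]
h=max(i.shape[0] for i in ims)
cv2.imwrite(f"pics/l{sys.argv[1]}.png",np.hstack([cv2.copyMakeBorder(i,0,h-i.shape[0],0,0,cv2.BORDER_CONSTANT) for i in ims]))
E
python3 look.py 1
```

```text
shift [ 0.0005  0.001  -0.0002] turn [ 0.0001 -0.     -0.0007] ee [ 0.5059 -0.2242  0.0298] [ 3.141 -0.     1.294] t 8.15 q [-0.48  0.51  1.67  0.    0.96 -0.21]
```

View pics/l1.png

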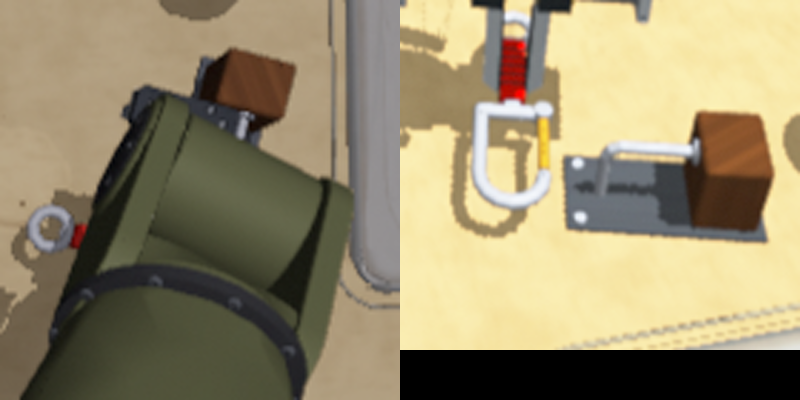

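In the side view (right half) the hook hangs level with its gate facing the eye, at about (545,145), and the eye's bar at (604,170). I'll measure the gap between them.

```bash
cat > m2.py <<'E'
from h import *
import sys
c=np.load(f"side_{sys.argv[1]}.npz");W=world(c);a=np.deg2rad(-105.8)
ex=np.array([np.cos(a),np.sin(a)]);ey=np.array([-ex[1],ex[0]]);B=np.array([.5465,-.306])
E=np.stack([(W[...,:2]-B)@ex,(W[...,:2]-B)@ey,W[...,2]],-1)*1000
v,u=np.mgrid[:480,:640];roi=(v>300)&(v<440)&(u>310)&(u<470)
bar=roi&(E[...,2]>15)&(E[...,2]<42)&(abs(E[...,0])<15)&(abs(E[...,1])<12)
q=E[bar];print("bar",bar.sum(),np.median(q,0).round(1),q.min(0).round(1),q.max(0).round(1))
hk=roi&(E[...,2]>20)&(E[...,2]<60)&(E[...,1]<-14)&(E[...,0]>-45)
q=E[hk];print("hook",hk.sum(),np.percentile(q,[1,5,50,95,99],axis=0).round(1).tolist())
p=c["pixels"].astype(int);g=roi&(p[...,0]>150)&(p[...,2]<80)&(p[...,1]>100)&(E[...,2]>15)&(E[...,2]<60)
q=E[g];print("gate",g.sum(),q.min(0).round(1),q.max(0).round(1),np.median(q,0).round(1))
E
python3 m2.py 1
```

```text
bar 50 [ 3.1  0.5 28.8] [-1.4 -2.9 15.2] [ 4.8  5.1 40.6]
hook 735 [[-43.5, -85.5, 33.7], [-41.2, -83.8, 35.6], [-3.2, -60.5, 39.6], [39.7, -35.9, 42.6], [41.7, -34.4, 45.0]]
gate 68 [-27.1 -42.2  36.6] [ 11.  -35.3  42.3] [-11.3 -38.9  39. ]
```

The hook is aligned, with the bar at opener x ≈ 69 and y ≈ 60. I'll lower 17 mm and push 60 mm along tool +y.

Request:
servo_tool(plan=[[0, 0, 0, 0.006, 0, 0, 0], [0, 0, 0, 0.007, 0, 0, 0], [0, 0, 0.005, 0.004, 0, 0, 0], [0, 0, 0.008, 0, 0, 0, 0], [0, 0, 0.008, 0, 0, 0, 0], [0, 0, 0.005, 0, 0, 0, 0], [0, 0, 0.004, 0, 0, 0, 0], [0, 0, 0.004, 0, 0, 0, 0]])

```text
time_s: 9.25
ee_pos: [0.5387, -0.2339, 0.0126]
eef_rot: [-3.141, -0.0, 1.294]
force: [-1.4, 1.0, -0.4]
grip_width: 0.0179
grip_force: 30.0
```

Request:
servo_tool(plan=[[0, 0, 0.004, 0, 0, 0, 0], [0, 0, 0.004, 0, 0, 0, 0], [0, 0, 0.004, 0, 0, 0, 0], [0, 0, 0.004, 0, 0, 0, 0], [0, 0, 0.004, 0, 0, 0, 0], [0, 0, 0.004, 0, 0, 0, 0], [0, 0, 0.003, 0, 0, 0, 0], [0, 0, 0, 0, 0, 0, 0]])

```text
time_s: 10.25
ee_pos: [0.5648, -0.2412, 0.0126]
eef_rot: [3.141, -0.0, 1.294]
force: [-0.3, 2.7, -1.6]
grip_width: 0.0178
grip_force: 30.0
```

```bash
python3 look.py 2; python3 m2.py 2
```

```text
shift [ 0.0007 -0.0603 -0.0174] turn [ 0.0003 -0.0002 -0.0012] ee [ 0.5648 -0.2412  0.0126] [ 3.141 -0.     1.294] t 10.25 q [-0.46  0.65  1.49  0.    1.   -0.19]
bar 81 [ 2.3 -1.3 23.2] [-12.8  -9.4  15.4] [ 5.2  7.8 41.6]
hook 204 [[-37.1, -24.5, 20.1], [-34.6, -24.2, 20.7], [-0.4, -19.5, 23.0], [31.1, -15.3, 25.1], [35.7, -14.0, 25.7]]
gate 15 [-15.7  -8.1  18.7] [ 0.5  9.8 24.2] [-2.1 -4.8 22.2]
```

View pics/l2.png

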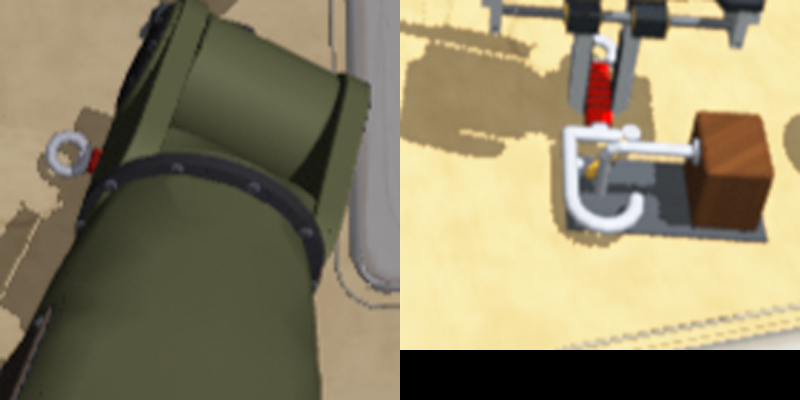

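The bar at (604,170) is inside the hook and the gate is swung inward at (592,170). Next I draw back 20 mm.

Request:
servo_tool(plan=[[0, 0.003, 0, 0, 0, 0, 0], [0, 0.003, 0, 0, 0, 0, 0], [0, 0.003, 0, 0, 0, 0, 0], [0, 0.003, 0, 0, 0, 0, 0], [0, 0.003, 0, 0, 0, 0, 0], [0, 0.003, 0, 0, 0, 0, 0], [0, 0.002, 0, 0, 0, 0, 0], [0, 0, 0, 0, 0, 0, 0]])

```text
time_s: 11.35
ee_pos: [0.57, -0.2219, 0.0127]
eef_rot: [3.142, 0.0, 1.294]
force: [-0.5, 0.1, -1.4]
grip_width: 0.018
grip_force: 29.9
```

```bash
python3 look.py 3; python3 m2.py 3
```

```text
shift [-0.0192 -0.0601 -0.0173] turn [ 0.0001  0.0001 -0.001 ] ee [ 0.57   -0.2219  0.0127] [3.142 0.    1.294] t 11.35 q [-0.43  0.65  1.49 -0.    1.   -0.15]
bar 71 [ 3.4  0.2 24.3] [ -0.3 -11.9  15.3] [14.8 11.  41.2]
hook 160 [[-44.3, -24.2, 20.2], [-41.3, -24.0, 20.5], [-12.8, -19.5, 22.7], [12.6, -15.2, 24.7], [15.9, -14.6, 25.4]]
gate 42 [-47.7  18.4  17.6] [-8.4 24.3 24.2] [-32.5  20.9  22. ]
```

View pics/l3.png

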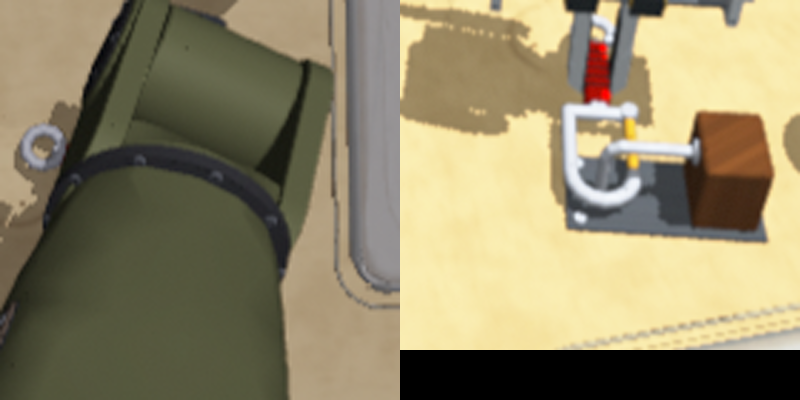

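The gate reads shut, in line at y ≈ 21 from (628,120) to (632,165), with the bar inside the bow. I'll lower onto the plate, release and rise.

Request:
servo_tool(plan=[[0, 0, 0, 0.003, 0, 0, 0], [0, 0, 0, 0.002, 0, 0, 0], [0, 0, 0, 0, 0, 0, 0], [25, 0, 0, 0, 0, 0, 0], [40, 0, 0, 0, 0, 0, 0], [60, 0, 0, 0, 0, 0, 0], [60, 0, 0, 0, 0, 0, 0], [60, 0, 0, 0, 0, 0, 0]])

```text
time_s: 12.45
ee_pos: [0.57, -0.2221, 0.0077]
eef_rot: [3.142, 0.0, 1.294]
force: [-0.2, -0.1, 0.4]
grip_width: 0.0559
grip_force: 0.0
```

Request:
servo_tool(plan=[[60, 0, 0, -0.01, 0, 0, 0], [60, 0, 0, -0.02, 0, 0, 0], [60, 0, 0, -0.025, 0, 0, 0], [60, 0, 0, -0.025, 0, 0, 0], [60, 0, 0, -0.025, 0, 0, 0], [60, 0, 0, -0.02, 0, 0, 0], [60, 0, 0, -0.01, 0, 0, 0], [60, 0, 0, 0, 0, 0, 0]])

```text
time_s: 13.45
ee_pos: [0.5702, -0.2221, 0.1436]
eef_rot: [3.14, 0.0, 1.294]
force: [-0.8, -0.5, -0.9]
grip_width: 0.0562
grip_force: 0.0
```

```bash
python3 look.py 4; python3 m2.py 4
```

```text
shift [-0.0191 -0.0604  0.1135] turn [ 0.0015  0.0002 -0.0012] ee [ 0.5702 -0.2221  0.1436] [3.14  0.    1.294] t 13.45 q [-0.43  0.49  1.41 -0.    1.24 -0.15]
bar 55 [ 3.2  0.5 28.3] [ 0.3 -7.8 15.1] [13.7  5.  41.9]Traceback (most recent call last):
  File "m2.py", line 10, in <module>
    q=E[hk];print("hook",hk.sum(),np.percentile(q,[1,5,50,95,99],axis=0).round(1).tolist())
                                  ~~~~~~~~~~~~~^^^^^^^^^^^^^^^^^^^^^^^^^
    return _quantile_unchecked(
        a, q, axis, out, overwrite_input, method, keepdims, weights)
    return _ureduce(a,
                    func=_quantile_ureduce_func,
    ...<5 lines>...
                    overwrite_input=overwrite_input,
                    method=method)
    r = func(a, **kwargs)
    result = _quantile(arr,
                       quantiles=q,
    ...<2 lines>...
                       out=out,
                       weights=wgt)
    slices_having_nans = np.isnan(arr[-1, ...])
                                  ~~~^^^^^^^^^
IndexError: index -1 is out of bounds for axis 0 with size 0
```

View pics/l4.png

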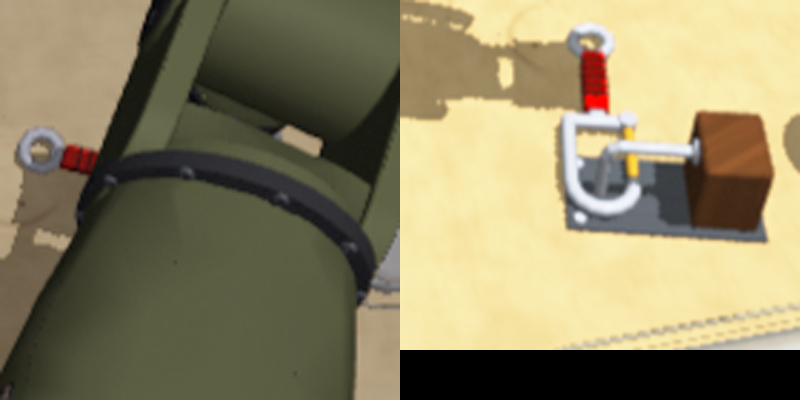

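The opener lies flat, linked to the eye. The gate is shut at (630,145), behind the bar at (604,175), and the gripper is clear.

```bash
python3 -c "
from station import ctrl
print(ctrl.hand_in())"
```

```text
the job is handed in; nothing more can be done
None
```

The red opener is clipped onto the steel eye, gate shut behind the bar, lying flat and released; I did not touch the blue opener, and the job was handed in at about 13.5 s.

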